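Weigh the canister: slide slab weights onto the balance until it levels

ROBOT

A 6-joint arm with a two-finger parallel gripper is mounted at the origin on the work surface; the furniture and walls round the work are solid. World frame = base frame: x ahead of the robot, y to its left, z up, the work surface at z = 0. Lengths are in mm, angles in rad, forces in N, time in s.
With the tool pointing down it reaches from about 350 to 775 mm from the base axis. Payload 7.3 kg.
Tool frame: the origin (TCP) lies midway between the tips of the shut fingers; the grasp point (between the pads) lies 19 mm behind it; z points along the fingers, y is the line along which they close (so a half turn about z gives the same grasp; the last joint's range is limited). The gripper opens to 92 mm and grips with 3 to 60 N. Pads are 19 mm wide; open, the fingers measure 130 mm over their backs; the gripper's body (75 mm by 190 mm) begins 47 mm behind the grasp point.
Start: joints at [1.077, 0.342, 1.524, -0, 1.275, -0.146], TCP at [178.922, 493.591, 226.741] pointing down, gripper open.
Joint ranges: [-2.53, 2.53], [-0.77, 2.02], [0.04, 2.7], [-1, 4.14], [0.28, 2.66], [-3.11, 3.11]. Speed limits (rad/s): [2.57, 2.57, 3.14, 3.14, 3.14, 3.14].

INTERFACE

Orientations are given as [roll, pitch, yaw] about the fixed x, y, z axes, in that order (R = Rz(yaw) Ry(pitch) Rx(roll)).
In Python, from plant import monitor, optics, workorder gives the robot as it stands. The module is installed in compiled form; this text tells all that it offers.
- The arm moves only by the tool servo_tool, never from a script. Its arguments are lists of equal length, an entry for each row: "linear": the shift along the tool's x, y, z as a fraction of full scale, a list of three; "spin": the turn about the tool's z as a fraction of full scale. In form: {"linear": [[dx, dy, dz], ...], "spin": [spin, ...]}. A call has exactly 8 rows; each row shifts and turns the commanded pose from where the row before left it, along the tool's axes as they then stand; what a row does not reach is not made up. Full scale, the value 1, is 200 mm for a shift and 90 degrees for a turn. A row lasts 1/8 s, in which the tool goes at most 62.5 mm and 10.7 degrees, less where a joint would pass 70% of its speed; a pose out of reach is approached as far as the arm can. A call with a number of a shift or a turn outside -1 to 1 is refused whole. A call with a gripper value outside its range is refused whole. "hand" is the opening, from -1 (shut) to 1 (fully open), set as the call begins (left out, the last holds). The fingers move at their own pace and stop on an object; the grip force is fixed at half the most. Time passes only in rows, so rows that do not move let the fingers close, or fill a call up. It gives the time, the measured TCP pose, the force, the opening and the grip force at its end, in the units of the state.
- monitor.get_obs(): the state, without advancing time (a new reading comes with each control period).
- optics.capture(name): name is "scene" or "top" or "wrist"; returns a dict with "frame" (480x640x3 uint8, blue, green, red), "K" (3x3 intrinsics, pixels), "D" ([k1, k2, p1, p2, k3] as OpenCV has them; the pictures are not rectified), "world_to_cam" (4x4, takes a point from world to camera coordinates). Camera axes: x right, y down, z forward; pixel columns grow to the right and rows downward; lengths in mm; the calibration is good to about 2 mm. A picture is of the moment at which its call begins. There is no depth.
- workorder.close_job(): hands the job in; it is judged then, once.
The state is a dict: "time": time; "joint_positions": joint angles; "dq": joint speeds; "tau": joint torques, N m; "tool_pos": TCP position; "tcp_rot": TCP orientation; "contact_force": force on the tool from outside, world axes, zero at the start; "moment": the same for the moment, N m; "grip_width": finger opening in mm; "finger_force": force on a finger pad.
Only numpy, scipy, OpenCV 4.12 (cv2) and the standard library are available. Lean on these libraries where they do the work, as an engineer would, in place of code of your own. Each camera call takes 0.05 s, during which the arm holds its last target. There are 200 camera calls.

TASK

Weigh the canister on the kitchen balance: slide slab weights, one after another, off the side shelves onto the near pan until the needle rests in the green sector. Push them along without lifting them; every weight you use must end lying flat and wholly on the near pan, and the ones not needed stay on their shelves. Leave the canister on its pan and do not disturb the things standing around.

Things in the scene. Friction and masses are not known exactly. Their poses are not given: they have to be found in the camera images.
- balance: Fixed kitchen balance with two flat steel pans. Origin on the worktop under the centre of the near pan; x points to the far pan (away from the robot, yaw within 0.15 rad), y left, z up. All positions in these notes are in this frame, in mm. The far pan, 110 x 140, is centred at x 185 and carries the canister.
- needle (a joint): Red needle, rad; pivot at z 115, 86 long. 0 = upright = pans level. Positive = leans left (+y): near pan too light; negative = leans right: near pan too heavy. Green sector -0.20 to +0.20. It leans 0.30 rad per 200 g difference, up to a stop at 0.75 (500 g or more), where it starts. It settles in about a second.
- canister: White lidded round canister, 87 mm across, 115 mm high, on the far pan; origin at the centre of its underside. Its mass is unknown, between 520 and 1080 g. It stays there.
- pan_centre (a point): Centre (x 0, y 0) of the near pan, for the weights, on its top when level: z 56. Flat plate without a rim, 178 (x) x 224 (y). It only moves straight up and down: top at z 61 at the upper stop, where it starts, to z 51 at the lower. Where a weight lies on the pan makes no difference to the reading.
- pepper_mill: Dark wooden pepper mill, 58 mm across, 160 high, on the worktop past the left shelf; origin at the centre of its underside. Bystander.
- olive_oil: Dark green bottle with a red cap, 62 across, 267 high, on the worktop past the left shelf; origin at the centre of its underside. Bystander.
- candle_jar: Candle in a glass, 76 across, 90 high, behind the right shelf beside the far pan; origin under its centre. Bystander.
- lemon: Lemon, 83 x 58 x 58 mm, behind the left shelf beside the far pan; origin under its centre. Bystander.
- salt_shaker: Salt shaker, 44 across, 90 high, behind the right shelf; origin under its centre. Bystander.
- spice_jar: Spice jar with a red lid, 45 across, 106 high, behind the left shelf; origin under its centre. Bystander.
- big_a: Large blue slab weight, two white dots, 400 g, 60 x 100 x 46 high (mm). Origin at the centre of its underside; y along its 100 mm side. Starts on a side shelf, its y along the balance's y within 0.2 rad, centre at x +42 or -42 (within 5), |y| 178 to 206: two slabs side by side on each shelf, in any order. 2 to 5 N pushes it.
- big_b: Large blue slab weight, two white dots, 400 g, 60 x 100 x 46 high (mm). Origin at the centre of its underside; y along its 100 mm side. Starts on a side shelf, its y along the balance's y within 0.2 rad, centre at x +42 or -42 (within 5), |y| 178 to 206: two slabs side by side on each shelf, in any order. 2 to 5 N pushes it.
- small_a: Small brass slab weight, one white dot, 200 g, 60 x 100 x 24 high (mm). Origin at the centre of its underside; y along its 100 mm side. Starts on a side shelf, its y along the balance's y within 0.2 rad, centre at x +42 or -42 (within 5), |y| 178 to 206: two slabs side by side on each shelf, in any order. 2 to 5 N pushes it.
- small_b: Small brass slab weight, one white dot, 200 g, 60 x 100 x 24 high (mm). Origin at the centre of its underside; y along its 100 mm side. Starts on a side shelf, its y along the balance's y within 0.2 rad, centre at x +42 or -42 (within 5), |y| 178 to 206: two slabs side by side on each shelf, in any order. 2 to 5 N pushes it.
- left_shelf (a point): Centre of the top of the fixed wooden shelf on the left of the near pan, y +191, z 63; flat, no rim, 190 (x) x 150 (y), |y| 116 to 266. A 4 mm gap parts it from the pan. A slab pushed off it towards the pan goes down a step of 2 to 12 mm onto the pan; it cannot be slid back up.
- right_shelf (a point): Centre of the top of the fixed wooden shelf on the right of the near pan, y -191, z 63; flat, no rim, 190 (x) x 150 (y), |y| 116 to 266. A 4 mm gap parts it from the pan. A slab pushed off it towards the pan goes down a step of 2 to 12 mm onto the pan; it cannot be slid back up.
- dial (a point): Centre of a fixed round white dial facing the robot, standing between the pans at x 105 to 125: 176 across, z 77 to 253. It carries the red needle, a green sector at its top and black ticks at 0, 0.3 and 0.6 rad either side.

How it is judged (in metres and radians):
At the end, for the whole second after the job is handed in: Needle still, within 0.20 rad of upright. Each slab flat (tilt under 0.04 rad), at rest, on the near pan (centre within 66 mm in y, 85 mm in x of the pan's centre) or on a side shelf (centre over 158 mm off in y). Canister upright on the far pan (value of joint needle between -0.2 and 0.2 rad and velocity of joint needle between -0.1 and 0.1 rad/s and ((y of big_a in the frame of balance between -0.066 and 0.066 m and x of big_a in the frame of balance between -0.085 and 0.085 m and z of big_a in the frame of balance between 0.046 and 0.064 m) or ((y of big_a in the frame of balance above 0.158 m or y of big_a in the frame of balance below -0.158 m) and z of big_a in the frame of balance above 0.058 m)) and angle between each of big_a, big_b, small_a, small_b's own z axis and vertical below 0.04 rad and linear speed of each of big_a, big_b, small_a, small_b below 0.01 m/s and ((y of big_b in the frame of balance between -0.066 and 0.066 m and x of big_b in the frame of balance between -0.085 and 0.085 m and z of big_b in the frame of balance between 0.046 and 0.064 m) or ((y of big_b in the frame of balance above 0.158 m or y of big_b in the frame of balance below -0.158 m) and z of big_b in the frame of balance above 0.058 m)) and ((y of small_a in the frame of balance between -0.066 and 0.066 m and x of small_a in the frame of balance between -0.085 and 0.085 m and z of small_a in the frame of balance between 0.046 and 0.064 m) or ((y of small_a in the frame of balance above 0.158 m or y of small_a in the frame of balance below -0.158 m) and z of small_a in the frame of balance above 0.058 m)) and ((y of small_b in the frame of balance between -0.066 and 0.066 m and x of small_b in the frame of balance between -0.085 and 0.085 m and z of small_b in the frame of balance between 0.046 and 0.064 m) or ((y of small_b in the frame of balance above 0.158 m or y of small_b in the frame of balance below -0.158 m) and z of small_b in the frame of balance above 0.058 m)) and x of canister in the frame of balance between 0.145 and 0.225 m and y of canister in the frame of balance between -0.05 and 0.05 m and angle between canister's own z axis and vertical below 0.05 rad); the robot touches nothing.
It fails at once if a slab weight is lifted (more than about 15 mm above its shelf) (height (world z) of any of big_a, big_b, small_a, small_b above 0.078 m).
It fails at once if the canister is shifted or tipped on its pan (distance of canister from where it was at the start of the episode above 0.03 m or angle between canister's own z axis and vertical above 0.15 rad).
It fails at once if a bystander on the worktop is pushed more than 20 mm or knocked over (distance of any of pepper_mill, olive_oil, candle_jar, lemon, salt_shaker, spice_jar from where it was at the start of the episode above 0.02 m or angle between any of pepper_mill, olive_oil, candle_jar, salt_shaker, spice_jar's own z axis and vertical above 0.2 rad).
It also fails if it takes over 61 s, if anything falls off the work surface, if the arm or the gripper's body presses on something with over 40 N, if the wrist force passes 120 N, or if a joint passes its speed limit or range.

## Working session

There is one attempt and no reset: what is moved stays moved. The work goes in short steps, Python scripts to look and compute and a tool call to move; the robot and the scene stay as the last step left them, time stands still between calls to the robot, and variables do not carry over. Pictures are saved under pics/ and viewed, at most 10 in all, crops included, and the job is handed in when it is done.

Besides the shell and the picture viewer there is one more tool, called as a command line: name --pt "numbers of a row" for each row, then --argument value for the rest. servo_tool: Moves the arm, as the interface text tells. Shift numbers are shares of 200 mm and turn numbers shares of 90 degrees, none past 1 either way. Its arguments: {"type":"object","properties":{"linear":{"type":"array","items":{"type":"array","items":{"type":"number","minimum":-1,"maximum":1}}},"spin":{"type":"array","items":{"type":"number","minimum":-1,"maximum":1}},"hand":{"type":"number"}},"required":["linear","spin"]}

```bash
mkdir -p pics
python3 - <<'E'
from plant import monitor, optics
import cv2,pickle
o=monitor.get_obs();print({k:o[k] for k in('time','tool_pos','tcp_rot','grip_width')})
d={}
for n in('scene','top'):
    c=optics.capture(n);d[n]=c;cv2.imwrite(f'pics/{n}0.png',c['frame']);print(n,c['K'],c['D'],c['world_to_cam'])
pickle.dump(d,open('c0.pkl','wb'))
E
```

```text
{'time': 0.0, 'tool_pos': array([178.71801204, 493.21406618, 226.05923993]), 'tcp_rot': array([-3.14009446e+00, -2.21080151e-04,  2.79378426e+00]), 'grip_width': 91.84147146525844}
scene [[483.73995313   0.         320.39647234]
 [  0.         483.73995313 239.81303623]
 [  0.           0.           1.        ]] [-0.01773705  0.          0.          0.          0.        ] [[ 6.55149136e-01 -7.55478727e-01 -5.61271069e-03 -2.70151768e+02]
 [-4.25432659e-01 -3.62774421e-01 -8.29096962e-01  3.81890489e+02]
 [ 6.24328969e-01  5.45569989e-01 -5.59076673e-01  9.53510380e+02]
 [ 0.00000000e+00  0.00000000e+00  0.00000000e+00  1.00000000e+00]]
top [[485.71900767   0.         321.03716747]
 [  0.         485.71900767 241.04671685]
 [  0.           0.           1.        ]] [0.01366685 0.         0.         0.         0.        ] [[ 8.18961993e-03 -9.99817697e-01  1.72482980e-02  8.89756583e+01]
 [-9.91868702e-01 -1.03128000e-02 -1.26846851e-01  5.31079764e+02]
 [ 1.27001604e-01 -1.60692194e-02 -9.91772339e-01  1.38417995e+03]
 [ 0.00000000e+00  0.00000000e+00  0.00000000e+00  1.00000000e+00]]
```

View pics/top0.png

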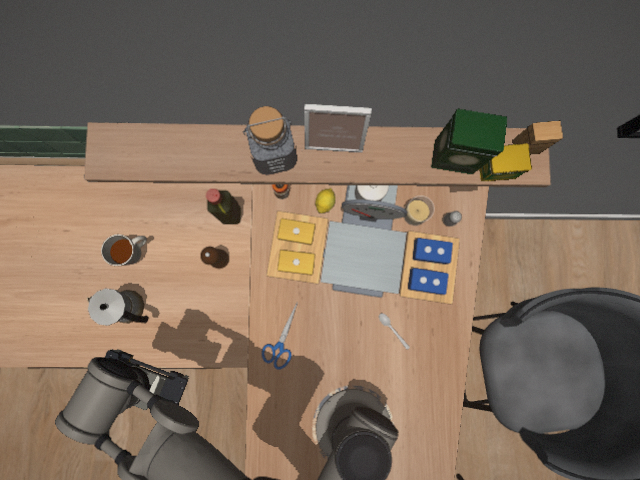

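View pics/scene0.png

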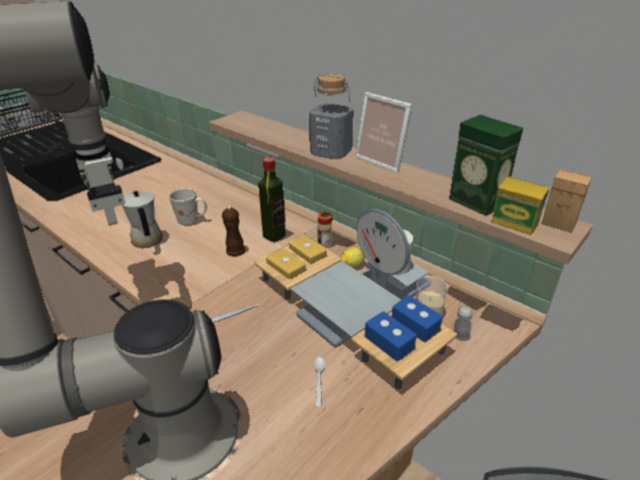

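The top view shows the brass slabs on the left shelf at about (296,231) and (296,262). The blue ones are on the right shelf at (433,250) and (429,281), with the pan around (364,258). In the scene view the needle leans left. Next I'll enlarge both.

Run:
```python
import cv2,pickle
d=pickle.load(open('c0.pkl','rb'))
t=d['top']['frame'][180:310,260:470];cv2.imwrite('pics/tc.png',cv2.resize(t,None,fx=3.8,fy=3.8,interpolation=cv2.INTER_CUBIC))
t=d['scene']['frame'][200:390,245:485];cv2.imwrite('pics/sc.png',cv2.resize(t,None,fx=3,fy=3,interpolation=cv2.INTER_CUBIC))
```

```text
(no output)
```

View pics/tc.png

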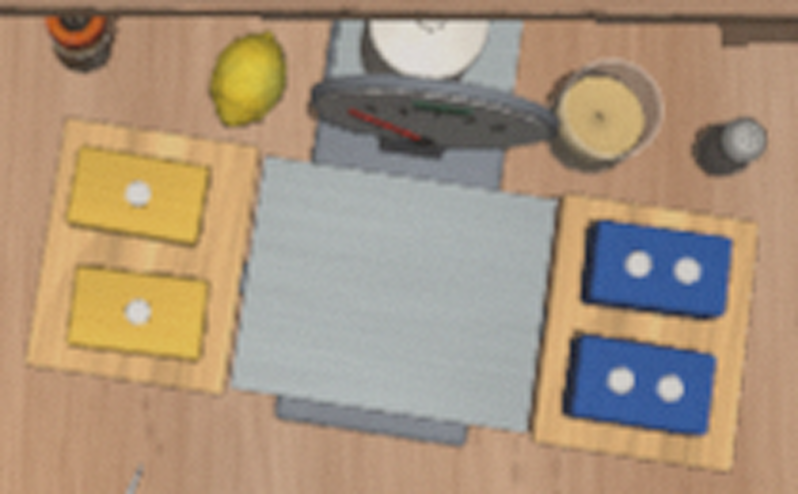

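View pics/sc.png

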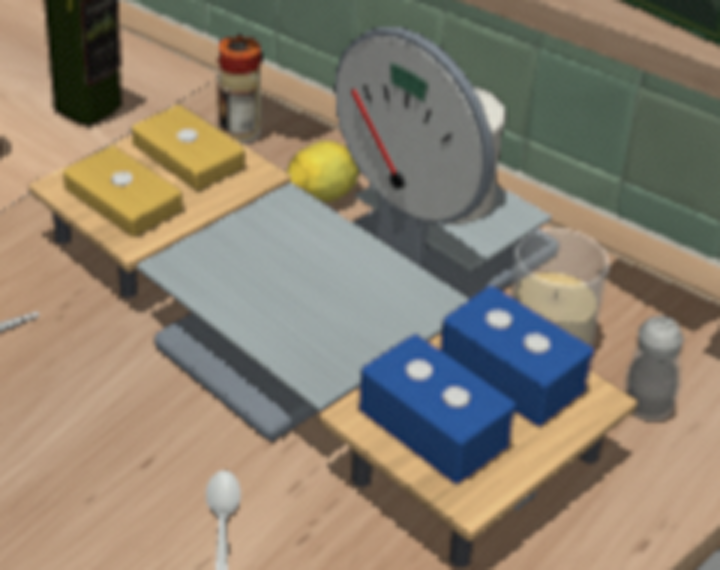

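The crops show the pan corners in the top crop at (265,156), (557,198), (530,432) and (231,388), plus clear slab dots in both views. I'll triangulate from those.

```bash
cat > h.py <<'E'
import numpy as np,cv2
def und(c,p): return cv2.undistortPoints(np.float64(p).reshape(-1,1,2),c['K'],c['D']).reshape(-1,2)
def tri(c1,p1,c2,p2):
    X=cv2.triangulatePoints(c1['world_to_cam'][:3],c2['world_to_cam'][:3],und(c1,p1).T,und(c2,p2).T);return (X[:3]/X[3]).T
def plane(c,p,z):
    n=und(c,p);T=c['world_to_cam'];R,t=T[:3,:3],T[:3,3];C=-R.T@t
    r=np.c_[n,np.ones(len(n))]@R;return C+r*((z-C[2])/r[:,2])[:,None]
E
python3 - <<'E'
from h import *;import pickle
np.set_printoptions(precision=1,suppress=True)
d=pickle.load(open('c0.pkl','rb'));t,s=d['top'],d['scene']
T=lambda p:np.array(p,float)/3.8+[260,180]-.35
S=lambda p:np.array(p,float)/3+[245,200]-.3
tp=[(138,194),(138,312),(638,264),(688,271),(621,380),(671,388),(265,156),(557,198),(530,432),(231,388)]
sp=[(187,135),(122,179),(498,318),(537,343),(420,370),(456,396),(290,185),(467,297),(318,408),(138,266)]
X=tri(t,T(tp),s,S(sp));print(X)
P=plane(t,T(tp[6:]),61);c=P.mean(0);print(P,c)
v=P[0]+P[1]-P[2]-P[3];u=P[0]+P[3]-P[1]-P[2]
print('yaw',np.arctan2(v[1],v[0]),np.arctan2(-u[0],u[1]))
yaw=(np.arctan2(v[1],v[0])+np.arctan2(-u[0],u[1]))/2
R=np.array([[np.cos(yaw),np.sin(yaw)],[-np.sin(yaw),np.cos(yaw)]])
for n,q,z in [('SF',[(78,146),(209,166),(195,244),(68,222)],87),('SN',[(75,265),(208,280),(200,360),(68,344)],87),('BF',[(600,222),(732,236),(724,317),(590,298)],109),('BN',[(580,335),(715,350),(707,434),(571,412)],109)]:
    Q=(plane(t,T(q),z)-c)[:,:2]@R.T
    e=Q[0]+Q[3]-Q[1]-Q[2];print(n,Q.mean(0),'yaw',np.arctan2(-e[0],e[1]),np.hypot(*e)/2)
print('dots bal',(plane(t,T(tp[:2]),87)-c)[:,:2]@R.T,(plane(t,T(tp[2:6]),109)-c)[:,:2]@R.T)
E
```

```text
[[ 550.6  166.4   89.2]
 [ 463.4  165.    88.2]
 [ 499.9 -197.8  110.8]
 [ 495.3 -234.3  110.5]
 [ 415.9 -184.3  109.8]
 [ 410.2 -219.7  110.9]
 [ 585.4   71.7   57.8]
 [ 551.6 -144.9   68.8]
 [ 377.6 -125.    62.3]
 [ 409.8   95.8   59.8]]
[[ 585.9   70.8   61. ]
 [ 556.1 -150.3   61. ]
 [ 379.9 -127.7   61. ]
 [ 410.5   95.1   61. ]] [483.1 -28.   61. ]
yaw -0.13270702966830863 -0.13518915776125487
SF [ 42.  201.3] yaw -0.018324422028745145 96.68496971510923
SN [-44.3 188.1] yaw 0.026786406749025833 97.8547489016133
BF [  40.1 -184.7] yaw 0.01995630964306164 97.31716686528543
BN [ -44.3 -180.9] yaw 0.008003960871389377 98.47065861367359
dots bal [[ 42.3 201. ]
 [-44.2 188. ]] [[  40.7 -167.4]
 [  40.8 -204.1]
 [ -44.7 -164.8]
 [ -45.3 -201.2]]
```

servo_tool --pt "0 0 0" --pt "0 0 0" --pt "0 0 0" --pt "0 0 0" --pt "0 0 0" --pt "0 0 0" --pt "0 0 0" --pt "0 0 0" --spin '[0.108,0.108,0.108,0.108,0.108,0.108,0.108,0.108]' --hand -0.78

```text
time: 1.1
tool_pos: [178.8, 493.4, 226.3]
tcp_rot: [-3.141, 0.001, 1.431]
contact_force: [0.5, 0.2, 1.1]
grip_width: 16.3
finger_force: 0.0
```

servo_tool --pt "-0.133 0.204 0" --pt "-0.133 0.204 0" --pt "-0.133 0.204 0" --pt "-0.133 0.204 0" --pt "-0.133 0.204 0" --pt "-0.133 0.204 0" --pt "-0.133 0.204 0" --pt "-0.133 0.204 0" --spin '[0,0,0,0,0,0,0,0]'

```text
time: 2.1
tool_pos: [474.8, 237.8, 226.4]
tcp_rot: [-3.141, 0.0, 1.437]
contact_force: [1.3, 0.2, -0.4]
grip_width: 10.3
finger_force: 0.0
```

```bash
cat > b.py <<'E'
from plant import monitor
import numpy as np
o=monitor.get_obs();d=o['tool_pos']-[483.1,-28,0];c,s=np.cos(.134),np.sin(.134)
print('t',round(o['time'],2),'bal',np.round([c*d[0]-s*d[1],s*d[0]+c*d[1],d[2]],1),'yawerr',round(o['tcp_rot'][2]-1.437,3),'F',np.round(o['contact_force'],1),round(o['grip_width'],1),np.round(o['joint_positions'],2))
E
python3 b.py
```

```text
t 2.1 bal [-43.7 262.3 226.4] yawerr -0.0 F [ 1.3  0.2 -0.4] 10.3 [0.32 0.35 1.51 0.   1.28 0.45]
```

servo_tool --pt "0 0 0.12" --pt "0 0 0.12" --pt "0 0 0.12" --pt "0 0 0.12" --pt "0 0 0.12" --pt "0 0 0.1" --pt "0 0 0.06" --pt "0 0 0.025" --spin '[0,0,0,0,0,0,0,0]'

```text
time: 3.1
tool_pos: [473.7, 239.0, 69.1]
tcp_rot: [-3.141, 0.0, 1.437]
contact_force: [0.5, -0.0, -0.2]
grip_width: 10.0
finger_force: 0.0
```

```bash
python3 b.py
```

```text
t 3.1 bal [-45.  263.3  69.1] yawerr -0.0 F [ 0.5 -0.  -0.2] 10.0 [0.32 0.53 1.71 0.   0.9  0.46]
```

servo_tool --pt "-0.055 0 0" --pt "-0.055 0 0" --pt "-0.055 0 0" --pt "-0.055 0 0" --pt "-0.055 0 0" --pt "-0.055 0 0" --pt "-0.055 0 0" --pt "-0.055 0 0" --spin '[0,0,0,0,0,0,0,0]'

```text
time: 4.1
tool_pos: [462.0, 151.2, 69.7]
tcp_rot: [3.142, -0.0, 1.437]
contact_force: [0.1, 3.0, 2.7]
grip_width: 10.2
finger_force: 1.3
```

servo_tool --pt "-0.04 0 0" --pt "-0.04 0 0" --pt "-0.04 0 0" --pt "-0.04 0 0" --pt "-0.035 0 0" --pt "-0.03 0 0" --pt "-0.02 0 0" --pt "0 0 0" --spin '[0,0,0,0,0,0,0,0]'

```text
time: 5.1
tool_pos: [455.6, 103.0, 69.8]
tcp_rot: [3.142, 0.0, 1.436]
contact_force: [0.3, 0.2, 0.2]
grip_width: 10.5
finger_force: 0.0
```

```bash
python3 b.py
python3 - <<'E'
from plant import optics
import cv2,pickle,numpy as np
d={n:optics.capture(n) for n in('scene','top')}
pickle.dump(d,open('c1.pkl','wb'))
t=cv2.resize(d['top']['frame'][180:310,260:470],(400,248),interpolation=cv2.INTER_CUBIC)
s=cv2.resize(d['scene']['frame'][190:390,245:485],(400,333),interpolation=cv2.INTER_CUBIC)
cv2.imwrite('pics/a1.png',np.vstack([t,s]))
E
```

```text
t 5.1 bal [-44.7 126.1  69.8] yawerr -0.001 F [0.3 0.2 0.2] 10.5 [ 0.06  0.44  1.88 -0.    0.82  0.19]
```

View pics/a1.png

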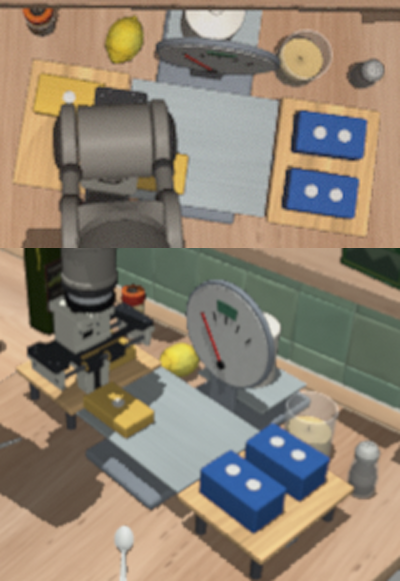

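The brass slab is well aligned, its rear end still at the shelf edge. I'll push it about 10 mm further, then back off and rise.

servo_tool --pt "-0.015 0 0" --pt "-0.015 0 0" --pt "-0.015 0 0" --pt "-0.005 0 0" --pt "0 0 0" --pt "0 0 0" --pt "0 0 0" --pt "0 0 0" --spin '[0,0,0,0,0,0,0,0]'

```text
time: 6.2
tool_pos: [454.3, 93.4, 69.7]
tcp_rot: [3.142, -0.0, 1.437]
contact_force: [0.1, -0.4, -0.7]
grip_width: 10.2
finger_force: 0.0
```

servo_tool --pt "0.05 0 0" --pt "0.05 0 0" --pt "0 0 -0.2" --pt "0 0 -0.25" --pt "0 0 -0.2" --pt "0 0 -0.15" --pt "0 0 0" --pt "0 0 0" --spin '[0,0,0,0,0,0,0,0]'

```text
time: 7.2
tool_pos: [456.4, 113.6, 228.9]
tcp_rot: [-3.14, 0.0, 1.437]
contact_force: [0.8, 0.0, -0.1]
grip_width: 10.1
finger_force: 0.0
```

```bash
python3 b.py
```

```text
t 7.2 bal [-45.4 136.8 228.9] yawerr 0.0 F [ 0.8  0.  -0.1] 10.1 [0.08 0.24 1.66 0.   1.24 0.21]
```

servo_tool --pt "-0.246 0.001 0" --pt "-0.246 0 0" --pt "-0.246 0 0" --pt "-0.246 0 0" --pt "-0.246 0 0" --pt "-0.246 0 0" --pt "-0.246 0 0" --pt "-0.246 0 0" --spin '[0,0,0,0,0,0,0,0]'

```text
time: 8.2
tool_pos: [403.7, -277.9, 228.1]
tcp_rot: [-3.139, -0.002, 1.437]
contact_force: [0.9, 1.3, 0.9]
grip_width: 10.2
finger_force: 0.0
```

```bash
python3 b.py
python3 - <<'E'
from plant import optics
import cv2,pickle,numpy as np
d={n:optics.capture(n) for n in('scene','top')}
pickle.dump(d,open('c1.pkl','wb'))
t=cv2.resize(d['top']['frame'][180:310,260:470],(640,396),interpolation=cv2.INTER_CUBIC)
s=cv2.resize(d['scene']['frame'][200:270,260:430],(480,198),interpolation=cv2.INTER_CUBIC)
cv2.imwrite('pics/a2.png',np.vstack([t,np.pad(s,((0,0),(0,160),(0,0)))]))
E
```

```text
t 8.2 bal [ -45.3 -258.3  228.1] yawerr -0.0 F [0.9 1.3 0.9] 10.2 [-0.76  0.28  1.61  0.    1.25 -0.63]
```

View pics/a2.png

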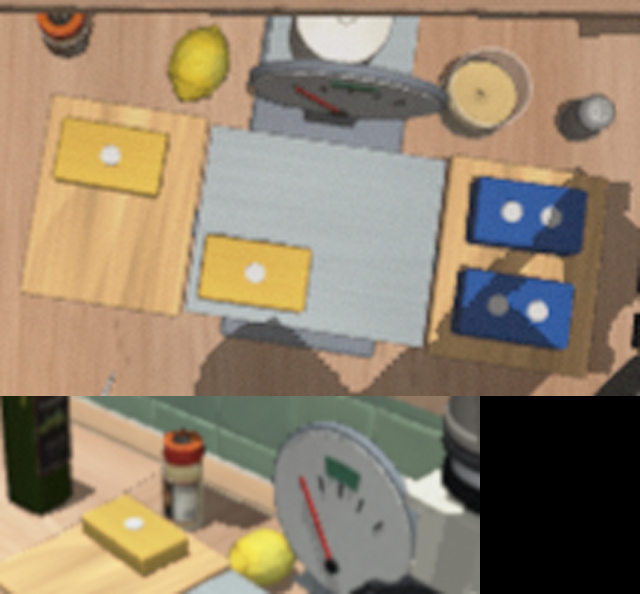

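Small slab lies flat on the pan, dot at crop (255,273). The needle has moved to about the 0.6 tick, so the canister is near 600 g. I'll push the near big slab next.

servo_tool --pt "0 0 0.12" --pt "0 0 0.12" --pt "0 0 0.12" --pt "0 0 0.12" --pt "0 0 0.12" --pt "0 0 0.1" --pt "0 0 0.06" --pt "0 0 0.025" --spin '[0,0,0,0,0,0,0,0]'

```text
time: 9.3
tool_pos: [404.2, -276.0, 71.8]
tcp_rot: [-3.14, -0.001, 1.437]
contact_force: [0.8, -0.5, -0.8]
grip_width: 10.2
finger_force: 0.0
```

```bash
python3 b.py
python3 - <<'E'
from h import *;import pickle
t=pickle.load(open('c1.pkl','rb'))['top'];c,s=np.cos(.134),np.sin(.134)
for z in (79,84):
    d=plane(t,np.array([[255,273]])/3.048+[260,180]-.33,z)[0]-[483.1,-28,0];print(np.round([c*d[0]-s*d[1],s*d[0]+c*d[1]],1))
E
```

```text
t 9.3 bal [ -45.  -256.4   71.8] yawerr 0.0 F [ 0.8 -0.5 -0.8] 10.2 [-0.76  0.47  1.82  0.    0.86 -0.62]
[-45.4  53.9]
[-45.8  54.2]
```

servo_tool --pt "0.055 0 0" --pt "0.055 0 0" --pt "0.055 0 0" --pt "0.055 0 0" --pt "0.055 0 0" --pt "0.055 0 0" --pt "0.055 0 0" --pt "0.055 0 0" --spin '[0,0,0,0,0,0,0,0]'

```text
time: 10.3
tool_pos: [416.8, -189.7, 73.2]
tcp_rot: [3.14, 0.001, 1.437]
contact_force: [-0.7, -5.4, 5.4]
grip_width: 10.2
finger_force: 2.8
```

servo_tool --pt "0.045 0 0" --pt "0.04 0 0" --pt "0.04 0 0" --pt "0.035 0 0" --pt "0.03 0 0" --pt "0.025 0 0" --pt "0.02 0 0" --pt "0.01 0 0" --spin '[0,0,0,0,0,0,0,0]'

```text
time: 11.3
tool_pos: [422.8, -140.9, 72.6]
tcp_rot: [-3.141, -0.0, 1.437]
contact_force: [-0.5, -1.4, -1.4]
grip_width: 10.2
finger_force: 0.9
```

```bash
python3 b.py
```

```text
t 11.3 bal [ -44.7 -119.9   72.6] yawerr -0.0 F [-0.5 -1.4 -1.4] 10.2 [-0.49  0.4   1.94  0.    0.8  -0.36]
```

servo_tool --pt "0.005 0 0" --pt "0 0 0" --pt "0 0 0" --pt "-0.05 0 0" --pt "-0.05 0 0" --pt "0 0 -0.2" --pt "0 0 -0.25" --pt "0 0 -0.3" --spin '[0,0,0,0,0,0,0,0]'

```text
time: 12.3
tool_pos: [419.5, -160.4, 223.8]
tcp_rot: [-3.14, -0.001, 1.436]
contact_force: [0.9, -0.6, -0.3]
grip_width: 10.2
finger_force: 0.0
```

servo_tool --pt "-0.25 0 0" --pt "-0.25 0 0" --pt "-0.25 0 0" --pt "-0.25 0 0" --pt "0 0 0" --pt "0 0 0" --pt "0 0 0" --pt "0 0 0" --spin '[0,0,0,0,0,0,0,0]'

```text
time: 13.3
tool_pos: [393.8, -357.3, 222.9]
tcp_rot: [3.141, 0.0, 1.438]
contact_force: [0.6, -0.3, -0.6]
grip_width: 10.1
finger_force: 0.0
```

```bash
python3 b.py
python3 - <<'E'
from plant import optics
import cv2,pickle,numpy as np
d={n:optics.capture(n) for n in('scene','top')}
pickle.dump(d,open('c2.pkl','wb'))
t=cv2.resize(d['top']['frame'][180:310,260:470],(600,371),interpolation=cv2.INTER_CUBIC)
s=cv2.resize(d['scene']['frame'][200:275,340:490],(450,225),interpolation=cv2.INTER_CUBIC)
cv2.imwrite('pics/a3.png',np.vstack([t,np.pad(s,((0,0),(0,150),(0,0)))]))
E
```

```text
t 13.3 bal [ -44.5 -338.3  222.9] yawerr 0.001 F [ 0.6 -0.3 -0.6] 10.1 [-0.88  0.36  1.51  0.    1.27 -0.75]
```

View pics/a3.png

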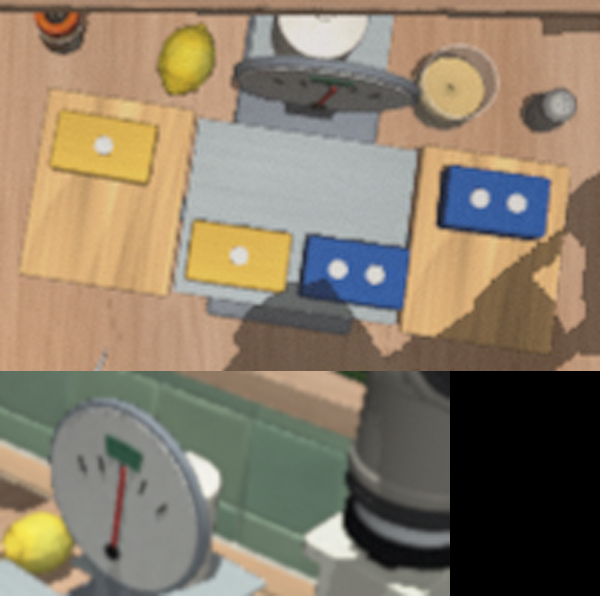

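The needle (pivot crop (112,552), tip (123,465)) stands in the green sector. I'll check its angle and the big slab's place numerically.

```bash
python3 b.py
python3 - <<'E'
from h import *;import pickle
D=pickle.load(open('c2.pkl','rb'));t,S=D['top'],D['scene'];c,s=np.cos(.134),np.sin(.134)
d=plane(t,np.array([[338,269],[375,275],[239,256]])/2.857+[260,180]-.33,102)-[483.1,-28,0]
print(np.round(np.c_[c*d[:,0]-s*d[:,1],s*d[:,0]+c*d[:,1]],1))
for a in(-.2,-.1,0,.1,.2,.3):
    P=[]
    for r in(0,86):
        x,y,z=103,r*np.sin(a),115+r*np.cos(a);P.append([483.1+c*x+s*y,-28-s*x+c*y,z])
    T=S['world_to_cam'];p=cv2.projectPoints(np.array(P),cv2.Rodrigues(T[:3,:3])[0],T[:3,3],S['K'],S['D'])[0].reshape(-1,2)
    print(a,((p-[340,200]+.33)*3+[0,371]).round())
E
```

```text
t 13.4 bal [ -44.5 -338.6  222.9] yawerr 0.001 F [ 1.   1.1 -0.7] 10.0 [-0.88  0.36  1.51  0.    1.27 -0.75]
[[-46.  -41.2]
 [-46.7 -77.3]
 [-47.3  55.1]]
-0.2 [[112. 554.]
 [134. 479.]]
-0.1 [[112. 554.]
 [126. 473.]]
0 [[112. 554.]
 [118. 469.]]
0.1 [[112. 554.]
 [110. 465.]]
0.2 [[112. 554.]
 [103. 462.]]
0.3 [[112. 554.]
 [ 95. 460.]]
```

```bash
python3 -c "
from plant import workorder;print(workorder.close_job())"
```

```text
the job is handed in; nothing more can be done
None
```

The job is handed in, though no verdict came back: one small slab (200 g) and one big slab (400 g) lie on the near pan, and the needle reads about -0.06 rad, inside the green sector.

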